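# Lock a bat onto the pottery wheel with its snap cap

## Task

Put the square grey bat on the pottery wheel so that it lies flat on the wheel head with both pins in its holes and the stud through its middle. Then set the small black cap on the stud and press it straight down until it clicks, and keep pressing after the click so that it sits fully home on the bat: finish like that, hand still on the cap and pushing it firmly down, without letting go. Leave the pots, jar and tools around it where they are.

Things in the scene. Friction and masses are not known exactly. Their poses are not given: they have to be found in the camera images.
- head_centre (a point): Centre of the top face of the wheel head, 110 mm above the table; z up, x runs through the two pins at x = +50 and -50 mm. The wheel is fixed and does not turn: a round yellow pan 264 mm across and 84 mm high, and in it a bare aluminium disc 210 mm across, its flat top 110 mm above the table.
- pin_a (a point): Tip of the pin at x = +50 mm of head_centre: upright steel pin 8 mm thick, 14 mm high above the disc, its top 4 mm tapered to 4 mm.
- pin_b (a point): Tip of the other pin, alike, at x = -50 mm of head_centre.
- stud_top (a point): Top of the upright steel stud in the middle of the wheel head: 14 mm thick, 52 mm high above the disc, its top 5 mm tapered to 8 mm. Four sprung steel balls (8 mm) stand out of its sides, their centres 36.7 mm above the disc, to 10.7 mm from its axis. The cap snaps over them.
- bat: Loose square grey plastic bat (work plate), 140 x 140 x 12 mm, about 0.35 kg. Origin at the centre of its underside, z up; starts flat on the table, boss up. A hole 26 mm wide runs through its middle for the stud, and two through holes 11 mm wide at x = +50 and -50 mm take the pins (a half turn makes no difference). Seated, its underside lies on the wheel head.
- boss_top (a point): Centre of the top of the bat's round boss, 30 mm above the bat's underside. The boss is 56 mm across and rises 18 mm above the plate: the place to grip the bat. With the bat seated the stud stands 22 mm out of it.
- cap: Loose black plastic snap cap, a plain round knob 36 mm across and 35 mm high, about 60 g; starts upright on the table, mouth down. Origin at the centre of its underside (the mouth), z up. Bore 26 mm deep, 24 mm wide, but 17.4 mm at the lip (lowest 3 mm). Home: its underside lies on the boss top, 30 mm above the bat's underside. It then stays snapped on.
- cap_top (a point): Centre of the cap's flat top, 35 mm above its underside. Pushed down the stud, the lip meets the balls with the cap about 10 mm above home; the push needed rises to about 11 N at 8 mm, drops with a click and the cap snaps down by itself between 7 and 3 mm; it is home only when it bears hard on the boss.
- slip_cup: Bystander: small open black plastic cup, 60 mm across, 45 mm high, on the table near the robot. Origin at the centre of its underside.
- trim_tool: Bystander: flat spatula-like tool with a wooden handle, 170 mm long, lying on the right of the table. Origin under its middle.
- cup_a: Bystander: white cup, 76 mm across, 80 mm high, standing. Origin at the centre of its underside.
- glaze_jar: Bystander: closed jar with a white cap, 64 mm across, 75 mm high, standing. Origin at the centre of its underside.
- bowl_a: Bystander: white bowl, 100 mm across, 50 mm high, beyond the wheel. Origin at the centre of its underside.
- mug_a: Bystander: white mug with a handle, 76 mm across, 85 mm high, beyond the wheel. Origin at the centre of its underside.
- brush: Bystander: brush 180 mm long, lying on the left of the table. Origin under its middle.
Mind the look-alikes: they are no part of the job. What is shaped like the cap but turquoise or yellow is not meant.

How it is judged:
By the outcome, as a careful person would: the job done as asked, in the order asked, and still so for the second after the job is handed in, while the arm keeps its last pose, push and grip.
It also fails if it takes over 72 s, if anything falls off the work surface, if the arm or the gripper's body presses on something with over 40 N, if the wrist force passes 120 N, or if a joint passes its speed limit or range.

## Robot

A 6-joint arm with a two-finger parallel gripper is mounted at the origin on the work surface. World frame = base frame: x ahead of the robot, y to its left, z up, the work surface at z = 0. Lengths are in m, angles in rad, forces in N, time in s.
With the tool pointing down it reaches from about 0.375 to 0.9 m from the base axis. Payload 3.1 kg.
Tool frame: the origin (TCP) lies where the fingers leave the gripper's body, on its centre line; the fingertips stand 73 mm ahead of it and the grasp point (between the pads) lies 54 mm ahead of it; z points along the fingers, y is the line along which they close (so a half turn about z gives the same grasp; the last joint's range is limited). The gripper opens to 85 mm and grips with 20 to 120 N. Pads are 22 mm wide; open, the fingers measure 114 mm over their backs; the gripper's body (76 mm by 85 mm) begins 54 mm behind the grasp point. The pads swing forward as they close: fully open they stand 13 mm farther back than shut.
Start: joints at [-1.357, 0.527, 1.433, -0, 1.181, -0.178], TCP at [0.239, -0.577, 0.304] pointing down, gripper open.
Joint ranges: [-3.08, 3.08], [-0.75, 2.2], [0.22, 2.44], [-1.43, 4.57], [0, 2.65], [-2.85, 2.85]. Speed limits (rad/s): [2.79, 2.79, 3.14, 3.14, 3.14, 3.14].

## Interface

Orientations are given as a unit quaternion [x, y, z, w].
In Python, from station import manip gives the robot as it stands.
- The arm moves only by the shell command python3 -m crank 'ROWS' [FORCE]. ROWS is JSON, a list of rows, each an object with "dp": the shift along the tool's x, y, z normalised to -1 to 1, where 1 is 50 cm, a list of three; "delta_rot": the turn, a rotation vector about the tool's x, y, z normalised to -1 to 1, where 1 is 2 pi rad, a list of three; "fingers": the opening, from -1 (shut) to 1 (fully open). A call has 1 to 12 rows; each row shifts and turns the commanded pose from where the row before left it, along the tool's axes as they then stand; what a row does not reach is not made up. A row lasts 1/12 s, in which the tool goes at most 41.7 mm and 7.16 degrees, less where a joint would pass 70% of its speed; a pose out of reach is approached as far as the arm can. A call with a number of a shift or a turn outside -1 to 1 is refused whole. A call with a gripper value outside its range is refused whole. The fingers move at their own pace and stop on an object; FORCE is the grip in N (left out, the last holds). Time passes only in rows, so rows that do not move let the fingers close. It gives the time, the measured TCP pose, the force, the opening and the grip force at its end, in the units of the state.
- manip.sense(): the state, without advancing time (a new reading comes with each control period).
- manip.snapshot(name): name is "scene" or "top" or "wrist"; returns (picture, depth): 420x560x3 uint8, red, green, blue; 420x560 float32, m along the optical axis (not along the pixel's ray), 0 where there is no reading.
- manip.camera_model(name): a dict with "fx", "fy", "cx", "cy" (pixels), "origin" and "attitude" of the camera in the world. Camera axes: x right, y up, looking along -z (the intrinsics and any distortion apply to the point x, -y, -z); pixel columns grow to the right and rows downward; lengths in m; the calibration is good to about 2 mm. A picture is of the moment at which its call begins: read the wrist's pose just before it. camera_model takes no time and is no camera call; for the wrist camera it gives the pose at the moment of the call.
- manip.sign_off(): hands the job in; it is judged then, once.
The state is a dict: "t": time; "q": joint angles; "qd": joint speeds; "tau": joint torques, N m; "tcp_pos": TCP position; "tool_rot": TCP orientation; "force": force on the tool from outside, world axes, zero at the start; "ft_torque": the same for the moment, N m; "finger_gap": opening from 0.0 (shut) to 1.0 (fully open); "gripper_force": force on a finger pad.
Only numpy, scipy, OpenCV 4.12 (cv2) and the standard library are available. Lean on these libraries where they do the work, as an engineer would, in place of code of your own. Each camera call takes 0.05 s, during which the arm holds its last target. There are 200 camera calls.

## Working session

There is one attempt and no reset: what is moved stays moved. The work goes in short steps, Python scripts to look and compute and a shell command to move; the robot and the scene stay as the last step left them, time stands still between calls to the robot, and variables do not carry over. Pictures are saved under pics/ and viewed, at most 10 in all, crops included, and the job is handed in when it is done.

```bash
ls; mkdir -p pics; cat > h.py <<'E'
import numpy as np, cv2
from station import manip
from scipy.spatial.transform import Rotation as R
def cam(n):
    m=manip.camera_model(n); return m
def rot(m):
    a=np.array(m["attitude"],float); return a if a.shape==(3,3) else R.from_quat(a).as_matrix()
def cloud(d,m):
    v,u=np.indices(d.shape); p=np.stack([(u-m["cx"])/m["fx"]*d,-(v-m["cy"])/m["fy"]*d,-d],-1)
    return p@rot(m).T+np.array(m["origin"])
def snap(n,f):
    m=cam(n); p,d=manip.snapshot(n); cv2.imwrite(f"pics/{f}.png",p[:,:,::-1]); np.savez(f"{f}.npz",p=p,d=d,X=cloud(d,m)); return p,d,m
E
python3 - <<'E'
from h import *
for n in("scene","top"):
    p,d,m=snap(n,n+"0"); print(m)
a=cv2.imread("pics/top0.png"); 
print(manip.sense())
E
```

```text
pics
{'fx': 412.43974619560305, 'fy': 412.43974619560305, 'cx': 278.40998438322634, 'cy': 207.0252905245091, 'origin': array([ 1.31005942, -0.28012116,  1.07424192]), 'attitude': array([0.28037889, 0.1935192 , 0.51655577, 0.78556231])}
{'fx': 391.81315492891025, 'fy': 391.81315492891025, 'cx': 277.55366377420444, 'cy': 209.74368602586674, 'origin': array([0.37852967, 0.04388201, 1.17041061]), 'attitude': array([ 0.05855572, -0.0783984 , -0.69771973,  0.70965632])}
{'t': 0.1, 'q': array([-1.35651904e+00,  5.28387513e-01,  1.43376058e+00,  7.98650851e-06,
        1.18140302e+00, -1.78503108e-01]), 'qd': array([ 0.00037873, -0.00210271, -0.00381665, -0.00077904, -0.00042597,
        0.00011764]), 'tau': array([ 5.37326378e-05, -4.43305027e+01, -1.78586358e+01, -3.17024123e-04,
        3.84742889e-03,  1.72775015e-05]), 'tcp_pos': array([ 0.23914379, -0.57690109,  0.30302686]), 'tool_rot': array([ 9.80777174e-01,  1.95128614e-01, -1.38223889e-05, -9.79138759e-04]), 'force': array([ 0.66301572, -0.06756592,  0.3625593 ]), 'ft_torque': array([-0.07968984, -0.01357717, -0.05981936]), 'gripper_force': 0.0, 'finger_gap': 1.0003825837951061}
```

View pics/top0.png

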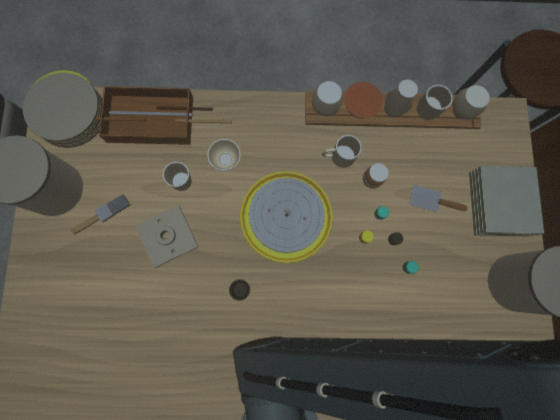

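View pics/scene0.png

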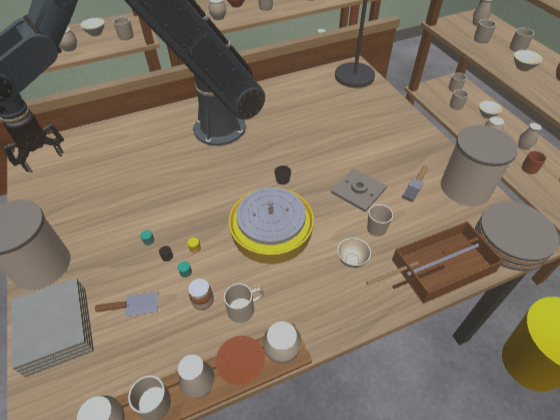

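Candidates for the cap in the top picture: black (396,239), turquoise (382,212) and (411,267), yellow (367,237), black slip cup (240,289). By the description it is the black one at (396,239). The bat is at (167,237) and the wheel at (287,215). Next is a close crop of these three.

```bash
python3 - <<'E'
from h import *
z=np.load("top0.npz");p,X=z["p"][:,:,::-1],z["X"]
def c(u,v,r,s): return cv2.resize(p[v-r:v+r,u-r:u+r],(s,s),interpolation=cv2.INTER_CUBIC)
a=np.hstack([c(167,237,36,400),c(287,215,36,400)])
b=np.hstack([c(396,239,20,200),c(382,225,20,200)])
b=np.hstack([b,np.zeros((200,400,3),np.uint8)])
cv2.imwrite("pics/crop1.png",np.clip(np.vstack([a,b])*1.5,0,255).astype(np.uint8))
# depth-based
def near(c,r,z0,z1):
    m=(np.hypot(X[...,0]-c[0],X[...,1]-c[1])<r)&(X[...,2]>z0)&(X[...,2]<z1);return X[m]
def circ(q):
    (x,y),r=cv2.minEnclosingCircle(q[:,:2].astype(np.float32));return np.round([x,y,r,len(q),*q.mean(0)],4)
for n,(u,v),r,z0,z1 in [("cap",(396,239),.05,.02,.05),("boss",(167,237),.06,.022,.045),("bat",(167,237),.12,.006,.02),("disc",(287,215),.2,.1,.12),("stud",(287,215),.05,.14,.18),("pins",(287,215),.09,.117,.14),("rim",(287,215),.2,.07,.1),("table",(120,300),.1,-.02,.02)]:
    q=near(X[v,u],r,z0,z1); print(n,X[v,u].round(3),circ(q) if len(q) else 0)
    if n=="bat": print(cv2.minAreaRect((q[:,:2]*1000).astype(np.float32)))
    if n=="pins": print(q.round(3))
E
```

```text
cap [ 0.52  -0.333  0.042] [ 5.254e-01 -3.376e-01  1.790e-02  1.300e+02  5.253e-01 -3.363e-01
  3.500e-02]
boss [ 0.52   0.341 -0.001] [5.230e-01 3.411e-01 2.800e-02 2.390e+02 5.223e-01 3.408e-01 2.960e-02]
bat [ 0.52   0.341 -0.001] [5.153e-01 3.430e-01 1.164e-01 1.982e+03 5.219e-01 3.408e-01 1.190e-02]
((516.0145874023438, 353.6105041503906), (198.55929565429688, 211.1190948486328), 6.162344932556152)
disc [ 0.57  -0.01   0.127] [ 5.769e-01 -8.600e-03  1.052e-01  4.366e+03  5.746e-01 -8.800e-03
  1.105e-01]
stud [ 0.57  -0.01   0.127] [ 5.766e-01 -8.700e-03  9.800e-03  3.700e+01  5.754e-01 -8.500e-03
  1.563e-01]
pins [ 0.57  -0.01   0.127] [ 5.412e-01 -1.100e-03  6.450e-02  2.000e+01  5.716e-01 -5.400e-03
  1.240e-01]
[[ 0.589  0.042  0.122]
 [ 0.589  0.039  0.122]
 [ 0.586  0.042  0.126]
 [ 0.586  0.039  0.124]
 [ 0.587  0.036  0.12 ]
 [ 0.584  0.042  0.122]
 [ 0.583  0.039  0.124]
 [ 0.572 -0.004  0.131]
 [ 0.57  -0.009  0.14 ]
 [ 0.571 -0.007  0.122]
 [ 0.57  -0.01   0.127]
 [ 0.571 -0.013  0.121]
 [ 0.569 -0.057  0.122]
 [ 0.569 -0.059  0.122]
 [ 0.566 -0.054  0.122]
 [ 0.566 -0.056  0.123]
 [ 0.565 -0.059  0.126]
 [ 0.563 -0.057  0.122]
 [ 0.563 -0.059  0.123]
 [ 0.513  0.057  0.118]]
rim [ 0.57  -0.01   0.127] [ 5.767e-01 -8.900e-03  1.315e-01  1.821e+03  5.676e-01 -8.900e-03
  7.770e-02]
table [ 0.335  0.464 -0.003] [ 3.348e-01  4.638e-01  1.000e-01  3.900e+03  3.333e-01  4.639e-01
 -3.000e-04]
```

View pics/crop1.png

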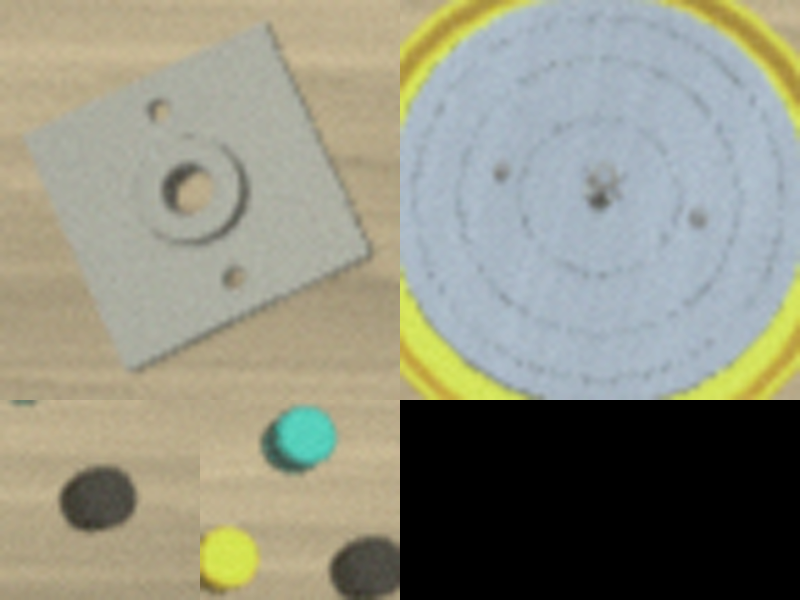

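The crop shows a plain black knob at (396,239) (the cap), holes in the bat at crop (158,110)/(233,277), and pins at (501,172)/(698,217). Next I compute the yaws and the move to above the bat.

```bash
cat >> h.py <<'E'
def ray(m,u,v,z):
    d=rot(m)@np.array([(u-m["cx"])/m["fx"],-(v-m["cy"])/m["fy"],-1]); o=np.array(m["origin"]); return o+d*(z-o[2])/d[2]
def yaw(s): 
    x=R.from_quat(s["tool_rot"]).as_matrix()[:,0]; return np.degrees(np.arctan2(x[1],x[0]))
def go(x,y,z,yw=None):
    "print remaining shift in tool units (before any turn and after) and turn about tool z"
    s=manip.sense(); M=R.from_quat(s["tool_rot"]).as_matrix(); d=np.array([x,y,z])-s["tcp_pos"]
    print("t",round(s["t"],2),"tcp",s["tcp_pos"].round(4),"yaw",yaw(s).round(2),"gap",round(s["finger_gap"],3),"F",s["force"].round(1))
    y0=yaw(s); yw=y0 if yw is None else yw; t=-(yw-y0)
    print("turn z units",round(t/360,4)," dp after turn",((R.from_quat(s["tool_rot"])*R.from_euler('z',t,degrees=True)).inv().apply(d)/.5).round(4),"tilt",M[:,2].round(4))
E
python3 - <<'E'
from h import *
m=cam("top")
k=400/72
f=lambda x,y,u0,v0:(u0+(x+.5)/k-.5,v0+(y+.5)/k-.5)
for n,l,u0,v0,z in[("bat",[(158,110),(233,277)],131,201,.010),("pins",[(101,172),(298,217)],251,179,.122)]:
    a,b=[ray(m,*f(*q,u0,v0),z) for q in l]; d=a-b
    print(n,a.round(4),b.round(4),((a+b)/2).round(4),np.linalg.norm(d),np.degrees(np.arctan2(d[1],d[0])))
go(.523,.341,.20,24)
E
```

```text
bat [0.5675 0.3652 0.01  ] [0.4789 0.3195 0.01  ] [0.5232 0.3423 0.01  ] 0.0997015428356698 27.291850743568904
pins [0.5849 0.0397 0.122 ] [ 0.5643 -0.0572  0.122 ] [ 0.5746 -0.0087  0.122 ] 0.09908007039922123 78.02805959058752
t 0.1 tcp [ 0.2391 -0.5769  0.303 ] yaw 22.5 gap 1.0 F [ 0.7 -0.1  0.4]
turn z units -0.0042  dp after turn [ 1.2652 -1.4458  0.2093] tilt [-4.0e-04  1.9e-03 -1.0e+00]
```

```bash
python3 -m crank '[{"dp":[0,0,0],"delta_rot":[0,0,-0.0133],"fingers":1},{"dp":[0.056,-0.057,0],"delta_rot":[0,0,0],"fingers":1},{"dp":[0.056,-0.057,0],"delta_rot":[0,0,0],"fingers":1},{"dp":[0.056,-0.057,0],"delta_rot":[0,0,0],"fingers":1},{"dp":[0.056,-0.057,0],"delta_rot":[0,0,0],"fingers":1},{"dp":[0.056,-0.057,0],"delta_rot":[0,0,0],"fingers":1},{"dp":[0.056,-0.057,0],"delta_rot":[0,0,0],"fingers":1},{"dp":[0.056,-0.057,0],"delta_rot":[0,0,0],"fingers":1},{"dp":[0.056,-0.057,0],"delta_rot":[0,0,0],"fingers":1},{"dp":[0.056,-0.057,0],"delta_rot":[0,0,0],"fingers":1},{"dp":[0.056,-0.057,0],"delta_rot":[0,0,0],"fingers":1},{"dp":[0.056,-0.057,0],"delta_rot":[0,0,0],"fingers":1}]' 60
python3 -m crank '[{"dp":[0.056,-0.057,0],"delta_rot":[0,0,0],"fingers":1},{"dp":[0.056,-0.057,0],"delta_rot":[0,0,0],"fingers":1},{"dp":[0.056,-0.057,0],"delta_rot":[0,0,0],"fingers":1},{"dp":[0.056,-0.057,0],"delta_rot":[0,0,0],"fingers":1},{"dp":[0.056,-0.057,0],"delta_rot":[0,0,0],"fingers":1},{"dp":[0.056,-0.057,0],"delta_rot":[0,0,0],"fingers":1},{"dp":[0.056,-0.057,0],"delta_rot":[0,0,0],"fingers":1},{"dp":[0.056,-0.057,0],"delta_rot":[0,0,0],"fingers":1},{"dp":[0.056,-0.057,0],"delta_rot":[0,0,0],"fingers":1},{"dp":[0.056,-0.057,0],"delta_rot":[0,0,0],"fingers":1},{"dp":[0.056,-0.057,0],"delta_rot":[0,0,0],"fingers":1},{"dp":[0,0,0],"delta_rot":[0,0,0],"fingers":1}]'
python3 - <<'E'
from h import *
go(.523,.341,.2,27.3)
p,d,m=snap("wrist","w1"); print(m)
E
```

```text
t: 1.1
tcp_pos: [0.3691, -0.1556, 0.3038]
tool_rot: [0.972, 0.236, -0.0, -0.0]
force: [1.1, 0.0, 0.8]
finger_gap: 1.002
gripper_force: 0.0
t: 2.1
tcp_pos: [0.501, 0.2684, 0.3038]
tool_rot: [0.971, 0.239, 0.002, -0.001]
force: [1.5, -0.2, -0.5]
finger_gap: 0.999
gripper_force: 0.0
t 2.1 tcp [0.501  0.2684 0.3038] yaw 27.6 gap 0.999 F [ 1.5 -0.2 -0.5]
turn z units 0.0008  dp after turn [ 0.1046 -0.1085  0.2084] tilt [ 0.004  0.004 -1.   ]
{'fx': 368.6543406744815, 'fy': 368.6543406744815, 'cx': 275.95606603223126, 'cy': 203.43700926214296, 'origin': array([0.55964868, 0.29836071, 0.37387199]), 'attitude': array([-0.11059466,  0.06776417, -0.51374958,  0.84807913])}
```

View pics/w1.png

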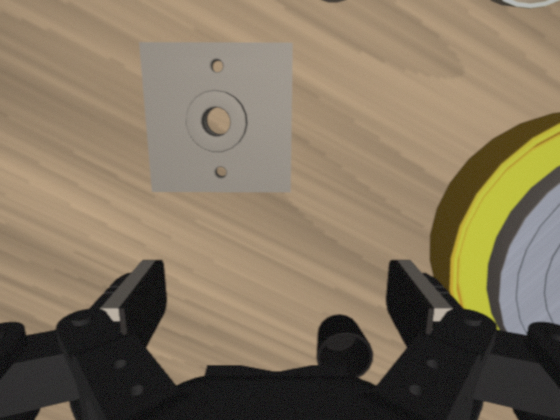

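The wrist picture shows the bat, with its holes at (217,66) and (221,172) and the boss ring centred at (217,121).

```bash
python3 - <<'E'
from h import *
m=cam("wrist")
a,b=ray(m,217.3,66,.011),ray(m,221,172,.011); c=ray(m,217,121,.03); d=a-b
print(a,b,(a+b)/2,np.linalg.norm(d),np.degrees(np.arctan2(d[1],d[0])),c)
X=np.load("w1.npz")["X"]; q=X[(X[...,2]>.024)&(X[...,2]<.04)&(np.hypot(X[...,0]-.523,X[...,1]-.341)<.05)]
print(cv2.minEnclosingCircle(q[:,:2].astype(np.float32)),q[:,2].mean())
q=X[(X[...,2]>.007)&(X[...,2]<.018)&(np.hypot(X[...,0]-.523,X[...,1]-.341)<.105)]
print(cv2.minAreaRect((q[:,:2]*1000).astype(np.float32)))
go(.5232,.3418,.1,27.3)
E
```

```text
[0.56323115 0.35922113 0.011     ] [0.47506393 0.31370537 0.011     ] [0.51914754 0.33646325 0.011     ] 0.09922269519663232 27.30475503014101 [0.5202344  0.33609056 0.03      ]
((0.5212535858154297, 0.34210205078125), 0.028077876195311546) 0.02948226030130825
((521.041259765625, 342.14141845703125), (139.94952392578125, 140.38079833984375), 27.56434440612793)
t 2.15 tcp [0.4997 0.2655 0.3034] yaw 27.58 gap 1.0 F [-1.2 -0.1  0.1]
turn z units 0.0008  dp after turn [ 0.1114 -0.1139  0.407 ] tilt [ 9.e-04  7.e-04 -1.e+00]
```

```bash
python3 -m crank '[{"dp":[0.022,-0.0228,0.06],"delta_rot":[0,0,0],"fingers":1},{"dp":[0.022,-0.0228,0.06],"delta_rot":[0,0,0],"fingers":1},{"dp":[0.022,-0.0228,0.06],"delta_rot":[0,0,0],"fingers":1},{"dp":[0.022,-0.0228,0.06],"delta_rot":[0,0,0],"fingers":1},{"dp":[0.022,-0.0228,0.06],"delta_rot":[0,0,0],"fingers":1},{"dp":[0,0,0],"delta_rot":[0,0,0],"fingers":1},{"dp":[0,0,0],"delta_rot":[0,0,0],"fingers":1},{"dp":[0,0,0],"delta_rot":[0,0,0],"fingers":1}]'
python3 - <<'E'
from h import *
p,d,m=snap("wrist","w2");X=np.load("w2.npz")["X"]
q=X[(X[...,2]>.024)&(X[...,2]<.035)&(np.hypot(X[...,0]-.522,X[...,1]-.3415)<.034)]
print(len(q),cv2.minEnclosingCircle(q[:,:2].astype(np.float32)),q[:,2].mean())
f=X[(d>.05)&(X[...,2]>.05)&(X[...,2]<.14)&(np.hypot(X[...,0]-.522,X[...,1]-.3415)<.09)]; print("finger lowest",np.percentile(f[:,2],[0,1,5]))
go(.522,.3415,.09,27.5)
E
```

```text
t: 2.82
tcp_pos: [0.522, 0.3371, 0.1547]
tool_rot: [0.972, 0.236, -0.0, 0.0]
force: [1.1, 1.4, -0.3]
finger_gap: 1.002
gripper_force: 0.0
5955 ((0.5214486122131348, 0.3422160744667053), 0.027987845242023468) 0.029406101862944994
finger lowest [0.09322083 0.09623524 0.09980585]
t 2.87 tcp [0.5225 0.3373 0.1557] yaw 27.24 gap 1.005 F [ 0.5 -0.4  0.5]
turn z units -0.0007  dp after turn [ 0.0028 -0.0081  0.1314] tilt [ 1.9e-03  4.0e-04 -1.0e+00]
```

View pics/w2.png

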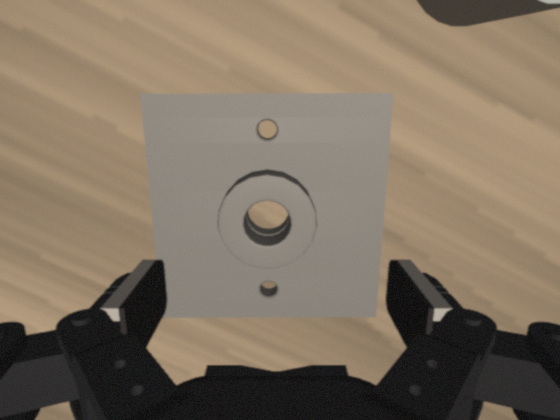

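```bash
python3 -m crank '[{"dp":[0.0026,-0.0098,0],"delta_rot":[0,0,-0.0007],"fingers":1},{"dp":[0,0,0.04],"delta_rot":[0,0,0],"fingers":1},{"dp":[0,0,0.04],"delta_rot":[0,0,0],"fingers":1},{"dp":[0,0,0.04],"delta_rot":[0,0,0],"fingers":1},{"dp":[0,0,0.025],"delta_rot":[0,0,0],"fingers":1},{"dp":[0,0,0],"delta_rot":[0,0,0],"fingers":1},{"dp":[0,0,0],"delta_rot":[0,0,0],"fingers":1}]'
python3 - <<'E'
from h import *
go(.5214,.3422,.083,27.5)
E
```

```text
t: 3.45
tcp_pos: [0.521, 0.3431, 0.0821]
tool_rot: [0.971, 0.238, 0.0, -0.0]
force: [0.3, 0.3, 0.1]
finger_gap: 1.0
gripper_force: 0.0
t 3.45 tcp [0.521  0.3431 0.0821] yaw 27.54 gap 1.0 F [0.3 0.3 0.1]
turn z units 0.0001  dp after turn [-0.0001  0.0019 -0.0018] tilt [ 4.e-04  2.e-04 -1.e+00]
```

```bash
python3 -m crank '[{"dp":[0,0.0019,0],"delta_rot":[0,0,0],"fingers":0.4},{"dp":[0,0,0],"delta_rot":[0,0,0],"fingers":-1},{"dp":[0,0,0],"delta_rot":[0,0,0],"fingers":-1},{"dp":[0,0,0],"delta_rot":[0,0,0],"fingers":-1},{"dp":[0,0,0],"delta_rot":[0,0,0],"fingers":-1},{"dp":[0,0,0],"delta_rot":[0,0,0],"fingers":-1},{"dp":[0,0,0],"delta_rot":[0,0,0],"fingers":-1}]' 60
python3 - <<'E'
from h import *
go(.5214,.3422,.25,27.5)
E
```

```text
t: 4.03
tcp_pos: [0.5221, 0.3427, 0.0836]
tool_rot: [0.971, 0.238, 0.001, -0.0]
force: [-1.3, -0.7, 6.3]
finger_gap: 0.64
gripper_force: 62.4
t 4.03 tcp [0.5221 0.3427 0.0836] yaw 27.53 gap 0.64 F [-1.3 -0.7  6.3]
turn z units 0.0001  dp after turn [-7.000e-04  3.000e-04 -3.328e-01] tilt [ 0.0026  0.0015 -1.    ]
```

```bash
python3 -m crank '[{"dp":[0,0,-0.03],"delta_rot":[0,0,0],"fingers":-1},{"dp":[0,0,-0.055],"delta_rot":[0,0,0],"fingers":-1},{"dp":[0,0,-0.055],"delta_rot":[0,0,0],"fingers":-1},{"dp":[0,0,-0.055],"delta_rot":[0,0,0],"fingers":-1},{"dp":[0,0,-0.055],"delta_rot":[0,0,0],"fingers":-1},{"dp":[0,0,-0.055],"delta_rot":[0,0,0],"fingers":-1},{"dp":[0,0,-0.055],"delta_rot":[0,0,0],"fingers":-1},{"dp":[0,0,-0.03],"delta_rot":[0,0,0],"fingers":-1},{"dp":[0,0,0],"delta_rot":[0,0,0],"fingers":-1},{"dp":[0,0,0],"delta_rot":[0,0,0],"fingers":-1}]' 80
python3 -m crank '[{"dp":[-0.0126,0.0374,0],"delta_rot":[0,0,0],"fingers":-1},{"dp":[-0.019,0.056,0],"delta_rot":[0,0,0],"fingers":-1},{"dp":[-0.0252,0.0748,0],"delta_rot":[0,0,0],"fingers":-1},{"dp":[-0.0252,0.0748,0],"delta_rot":[0,0,0],"fingers":-1},{"dp":[-0.0252,0.0748,0],"delta_rot":[0,0,0],"fingers":-1},{"dp":[-0.0252,0.0748,0],"delta_rot":[0,0,0],"fingers":-1},{"dp":[-0.0252,0.0748,0],"delta_rot":[0,0,0],"fingers":-1},{"dp":[-0.0252,0.0748,0],"delta_rot":[0,0,0],"fingers":-1},{"dp":[-0.019,0.056,0],"delta_rot":[0,0,0],"fingers":-1},{"dp":[-0.016,0.048,0],"delta_rot":[0,0,0],"fingers":-1},{"dp":[-0.0076,0.0226,0],"delta_rot":[0,0,0],"fingers":-1}]'
python3 -m crank '[{"dp":[0,0,0],"delta_rot":[0,0,-0.0080],"fingers":-1},{"dp":[0,0,0],"delta_rot":[0,0,-0.0176],"fingers":-1},{"dp":[0,0,0],"delta_rot":[0,0,-0.0176],"fingers":-1},{"dp":[0,0,0],"delta_rot":[0,0,-0.0176],"fingers":-1},{"dp":[0,0,0],"delta_rot":[0,0,-0.0176],"fingers":-1},{"dp":[0,0,0],"delta_rot":[0,0,-0.0176],"fingers":-1},{"dp":[0,0,0],"delta_rot":[0,0,-0.0176],"fingers":-1},{"dp":[0,0,0],"delta_rot":[0,0,-0.0176],"fingers":-1},{"dp":[0,0,0],"delta_rot":[0,0,-0.009],"fingers":-1},{"dp":[0,0,0],"delta_rot":[0,0,0],"fingers":-1},{"dp":[0,0,0],"delta_rot":[0,0,0],"fingers":-1}]'
python3 - <<'E'
from h import *
p,d,m=snap("wrist","w3")
go(.5766,-.0087,.26,78)
snap("top","top1")
E
```

```text
t: 4.87
tcp_pos: [0.5211, 0.3422, 0.2772]
tool_rot: [0.971, 0.238, 0.001, -0.0]
force: [0.1, -0.4, -4.0]
finger_gap: 0.63
gripper_force: 85.0
t: 5.78
tcp_pos: [0.5755, -0.0097, 0.2742]
tool_rot: [0.972, 0.237, -0.002, -0.0]
force: [-0.2, -0.1, -3.1]
finger_gap: 0.628
gripper_force: 85.1
t: 6.7
tcp_pos: [0.5751, -0.0055, 0.275]
tool_rot: [0.777, 0.629, -0.001, -0.001]
force: [0.0, 0.3, -3.4]
finger_gap: 0.633
gripper_force: 85.1
t 6.75 tcp [ 0.5753 -0.0057  0.2754] yaw 77.96 gap 0.635 F [-0.3  0.1 -3.2]
turn z units -0.0001  dp after turn [-0.0054  0.0038  0.0307] tilt [-2.3e-03  7.0e-04 -1.0e+00]
```

View pics/w3.png

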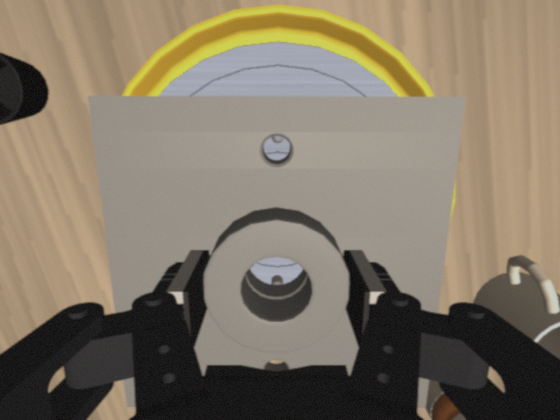

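```bash
python3 - <<'E'
from h import *
from scipy.optimize import least_squares
z=np.load("w3.npz");X,p,d=z["X"],z["p"],z["d"]
s=manip.sense();t=s["tcp_pos"];M=R.from_quat(s["tool_rot"]).as_matrix()
zb=t[2]-.0836
w=np.hypot(X[...,0]-t[0],X[...,1]-t[1])
b=X[(X[...,2]>zb+.024)&(X[...,2]<zb+.034)&(w<.031)]
c=cv2.minEnclosingCircle(b[:,:2].astype(np.float32));print("boss",c,b[:,2].mean(),"rel tool",M.T@(np.array([*c[0],0])-[t[0],t[1],0]))
pl=(X[...,2]>zb+.004)&(X[...,2]<zb+.018)&(w<.11)
y=(M.T@(X[pl]-t).T).T
# front edge and sides, tool frame
fx=[(yy,y[np.abs(y[:,1]-yy)<.003][:,0].max()) for yy in np.arange(-.06,.061,.01)]
k=np.polyfit(*zip(*fx),1);print("front edge",k,"side",y[:,1].min(),y[:,1].max(), "plate z",X[pl][:,2].mean())
A=np.c_[y[:,:2],np.ones(len(y))];print("plane tilt",np.linalg.lstsq(A,y[:,2],rcond=None)[0])
# disc edge
def fit(mask,r,name):
    cs,_=cv2.findContours(mask.astype(np.uint8),cv2.RETR_EXTERNAL,cv2.CHAIN_APPROX_NONE)
    q=np.concatenate([X[k[:,0,1],k[:,0,0]] for k in cs if len(k)>30]); 
    c0=np.array([.576,-.008])
    q=q[np.abs(np.hypot(*(q[:,:2]-c0).T)-r)<.006]
    f=least_squares(lambda c:np.hypot(q[:,0]-c[0],q[:,1]-c[1])-c[2],[*c0,r],loss="soft_l1",f_scale=.001)
    g=least_squares(lambda c:np.hypot(q[:,0]-c[0],q[:,1]-c[1])-r,c0,loss="soft_l1",f_scale=.001)
    print(name,len(q),f.x.round(4),g.x.round(4))
print("disc z",X[(np.abs(X[...,2]-.11)<.008)&(d>0)][:,2].mean())
fit((np.abs(X[...,2]-.11)<.006)&(d>0),.105,"disc")
fit((X[...,2]>.07)&(X[...,2]<.12)&(d>0),.132,"rim")
cv2.imwrite("pics/c3.png",cv2.resize(p[125:310,230:325,::-1],None,fx=3.2,fy=3.2,interpolation=cv2.INTER_CUBIC))
go(.5766,-.0087,.26,78)
E
```

```text
boss ((0.5757317543029785, -0.004573280923068523), 0.030599625781178474) 0.22073132473939155 rel tool [ 1.28236298e-03 -5.77106567e-05  3.39446397e-07]
front edge [-0.00445228  0.06853531] side -0.07083744183003594 0.0703514720952725 plate z 0.20287014860956196
plane tilt [ 0.00352113 -0.00064062  0.07263704]
disc z 0.10968749280456505
disc 259 [ 0.575  -0.0073  0.1025] [ 0.5745 -0.01  ]
rim 417 [ 0.5748 -0.0083  0.1297] [ 0.5734 -0.0107]
t 6.8 tcp [ 0.5755 -0.0058  0.2756] yaw 77.97 gap 0.631 F [-0.6 -0.4 -3.4]
turn z units -0.0001  dp after turn [-0.0052  0.0034  0.0312] tilt [-1.7e-03  5.0e-04 -1.0e+00]
```

View pics/c3.png

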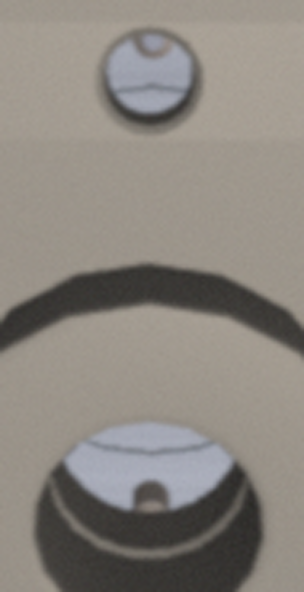

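```bash
python3 - <<'E'
from h import *
m=cam("wrist");s=manip.sense();t=s["tcp_pos"];M=R.from_quat(s["tool_rot"]).as_matrix()
for n,x,y,z in[("pin tip",152,42,.124),("pin tip low edge",152,55,.124),("stud base far edge",151,481,.110),("hole",149,72,.2035),("hole near top",149,72,.197)]:
    P=ray(m,230+(x+.5)/3.2-.5,125+(y+.5)/3.2-.5,z);print(n,P.round(4),(M.T@(P-t)).round(4))
ax=M[:,0]; print(ax)
for c in([.575,-.0078],[.5766,-.0087],[.5752,-.0075]):
    print(c,(M.T@(np.array([*c,.1])-t)).round(4))
E
```

```text
pin tip [0.5858 0.039  0.124 ] [0.046  0.001  0.1516]
pin tip low edge [0.5853 0.0367 0.124 ] [0.0436 0.001  0.1516]
stud base far edge [ 0.5657 -0.0548  0.11  ] [-0.0499  0.0009  0.1656]
hole [0.5861 0.0427 0.2035] [0.0496 0.0004 0.0721]
hole near top [0.5859 0.0419 0.197 ] [0.0489 0.0004 0.0786]
[2.08445170e-01 9.78034037e-01 1.85227923e-04]
[0.575, -0.0078] [-0.0021  0.0002  0.1756]
[0.5766, -0.0087] [-0.0026  0.002   0.1756]
[0.5752, -0.0075] [-0.0017  0.0003  0.1756]
```

```bash
python3 -m crank '[{"dp":[-0.0044,0.002,0],"delta_rot":[0,0,0],"fingers":-1},{"dp":[0,0,0.02],"delta_rot":[0,0,0],"fingers":-1},{"dp":[0,0,0.03],"delta_rot":[0,0,0],"fingers":-1},{"dp":[0,0,0.03],"delta_rot":[0,0,0],"fingers":-1},{"dp":[0,0,0.02],"delta_rot":[0,0,0],"fingers":-1},{"dp":[0,0,0.015],"delta_rot":[0,0,0],"fingers":-1},{"dp":[0,0,0],"delta_rot":[0,0,0],"fingers":-1},{"dp":[0,0,0],"delta_rot":[0,0,0],"fingers":-1},{"dp":[0,0,0],"delta_rot":[0,0,0],"fingers":-1}]'
python3 - <<'E'
from h import *
p,d,m=snap("wrist","w4")
go(.5750,-.0085,.2,78)
cv2.imwrite("pics/c4.png",cv2.resize(p[125:310,230:325,::-1],None,fx=3.2,fy=3.2,interpolation=cv2.INTER_CUBIC))
E
```

```text
t: 7.55
tcp_pos: [0.577, -0.0088, 0.2194]
tool_rot: [0.777, 0.629, 0.0, 0.001]
force: [0.5, -0.9, -2.3]
finger_gap: 0.636
gripper_force: 85.1
t 7.6 tcp [ 0.5771 -0.0088  0.2196] yaw 78.01 gap 0.63 F [-0.7 -0.4 -1.6]
turn z units 0.0  dp after turn [-0.0003 -0.0042  0.0393] tilt [ 1.7e-03 -3.0e-04 -1.0e+00]
```

View pics/c4.png

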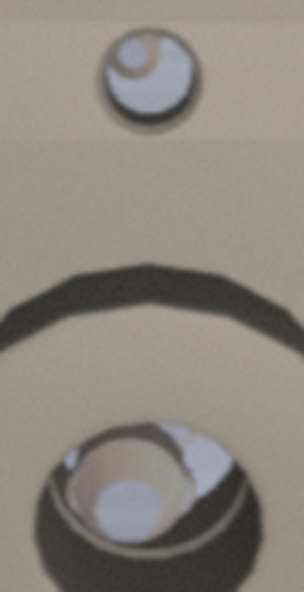

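```bash
python3 - <<'E'
from h import *
m=cam("wrist");s=manip.sense();t=s["tcp_pos"];M=R.from_quat(s["tool_rot"]).as_matrix();zb=t[2]-.0836;print(zb)
for n,x,y,z in[("pin tip",133,53,.124),("stud top",128,511,.162),("hole",149,72,zb+.012),("hole mid",149,78,zb+.006),("boss hole top edge front",148,422,zb+.03),("boss hole left",36,528,zb+.03),("right",262,528,zb+.03)]:
    P=ray(m,230+(x+.5)/3.2-.5,125+(y+.5)/3.2-.5,z);print(n,P.round(4),(M.T@(P-t)).round(4))
E
```

```text
0.13604878974972495
pin tip [0.5858 0.04   0.124 ] [ 0.0496 -0.0018  0.0956]
stud top [ 0.5749 -0.009   0.162 ] [-0.0007 -0.0021  0.0576]
hole [0.5879 0.0397 0.148 ] [0.0497 0.0004 0.0716]
hole mid [0.5876 0.0383 0.142 ] [0.0483 0.0004 0.0776]
boss hole top edge front [0.58   0.0034 0.166 ] [0.0125 0.0003 0.0536]
boss hole left [ 0.5646 -0.0069  0.166 ] [-0.0007 -0.0127  0.0536]
right [ 0.5902 -0.0123  0.166 ] [-0.0007  0.0134  0.0536]
```

```bash
python3 -m crank '[{"dp":[0,-0.0046,0],"delta_rot":[0,0,0],"fingers":-1},{"dp":[0,0,0],"delta_rot":[0,0,0],"fingers":-1},{"dp":[0,0,0.008],"delta_rot":[0,0,0],"fingers":-1},{"dp":[0,0,0.008],"delta_rot":[0,0,0],"fingers":-1},{"dp":[0,0,0.006],"delta_rot":[0,0,0],"fingers":-1},{"dp":[0,0,0],"delta_rot":[0,0,0],"fingers":-1},{"dp":[0,0,0],"delta_rot":[0,0,0],"fingers":-1}]'
python3 - <<'E'
from h import *
go(.575,-.0090,.2,78)
p,d,m=snap("wrist","w5")
cv2.imwrite("pics/c5.png",cv2.resize(p[125:310,230:325,::-1],None,fx=3.2,fy=3.2,interpolation=cv2.INTER_CUBIC))
E
```

```text
t: 8.18
tcp_pos: [0.5741, -0.0082, 0.2075]
tool_rot: [0.777, 0.629, -0.0, -0.0]
force: [0.1, 0.5, -3.0]
finger_gap: 0.63
gripper_force: 85.1
t 8.18 tcp [ 0.5741 -0.0082  0.2075] yaw 78.02 gap 0.63 F [ 0.1  0.5 -3. ]
turn z units 0.0  dp after turn [-0.0011  0.0022  0.0149] tilt [-9.e-04  2.e-04 -1.e+00]
```

View pics/c5.png

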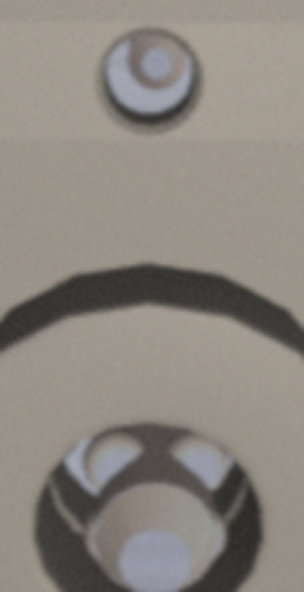

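The picture shows the pin tip at crop (155,63) inside the front hole (149,72), and the stud top at (155,560), almost centred.

```bash
python3 - <<'E'
from h import *
m=cam("wrist");s=manip.sense();t=s["tcp_pos"];M=R.from_quat(s["tool_rot"]).as_matrix();zb=t[2]-.0836;print(zb,t)
for n,x,y,z in[("pin tip",156,63,.124),("stud top",156,560,.162)]:
    P=ray(m,230+(x+.5)/3.2-.5,125+(y+.5)/3.2-.5,z);print(n,P.round(4),(M.T@(P-t)).round(4))
E
```

```text
0.12407138462038693 [ 0.57422363 -0.00823009  0.20767138]
pin tip [0.5857 0.0399 0.124 ] [0.0495 0.0013 0.0837]
stud top [ 0.5752 -0.0087  0.162 ] [-0.0003  0.0011  0.0457]
```

```bash
python3 -m crank '[{"dp":[0.0002,0.0017,0],"delta_rot":[0,0,0],"fingers":-1},{"dp":[0,0,0.006],"delta_rot":[0,0,0],"fingers":-1},{"dp":[0,0,0.006],"delta_rot":[0,0,0],"fingers":-1},{"dp":[0,0,0.006],"delta_rot":[0,0,0],"fingers":-1},{"dp":[0,0,0],"delta_rot":[0,0,0],"fingers":-1},{"dp":[0,0,0],"delta_rot":[0,0,0],"fingers":-1}]'
python3 -m crank '[{"dp":[0,0,0.005],"delta_rot":[0,0,0],"fingers":-1},{"dp":[0,0,0.005],"delta_rot":[0,0,0],"fingers":-1},{"dp":[0,0,0],"delta_rot":[0,0,0],"fingers":-1},{"dp":[0,0,0],"delta_rot":[0,0,0],"fingers":-1}]'
```

```text
t: 8.73
tcp_pos: [0.5749, -0.0083, 0.1985]
tool_rot: [0.777, 0.629, -0.0, -0.0]
force: [0.5, 0.3, -3.2]
finger_gap: 0.636
gripper_force: 85.1
t: 9.07
tcp_pos: [0.5753, -0.0084, 0.194]
tool_rot: [0.777, 0.629, 0.0, 0.0]
force: [1.4, 0.4, -2.1]
finger_gap: 0.636
gripper_force: 85.2
```

```bash
python3 -m crank '[{"dp":[0,0,0.003],"delta_rot":[0,0,0],"fingers":-1},{"dp":[0,0,0],"delta_rot":[0,0,0],"fingers":-1},{"dp":[0,0,0],"delta_rot":[0,0,0],"fingers":-1}]'
```

```text
t: 9.32
tcp_pos: [0.5753, -0.0084, 0.1938]
tool_rot: [0.777, 0.629, 0.0, 0.0]
force: [-0.6, 0.6, 6.2]
finger_gap: 0.633
gripper_force: 86.0
```

```bash
python3 -m crank '[{"dp":[0,0,-0.002],"delta_rot":[0,0,0],"fingers":0.6},{"dp":[0,0,0],"delta_rot":[0,0,0],"fingers":1},{"dp":[0,0,0],"delta_rot":[0,0,0],"fingers":1},{"dp":[0,0,0],"delta_rot":[0,0,0],"fingers":1},{"dp":[0,0,-0.02],"delta_rot":[0,0,0],"fingers":1},{"dp":[0,0,-0.06],"delta_rot":[0,0,0],"fingers":1},{"dp":[0,0,-0.06],"delta_rot":[0,0,0],"fingers":1},{"dp":[0,0,-0.06],"delta_rot":[0,0,0],"fingers":1},{"dp":[0,0,0],"delta_rot":[0,0,0],"fingers":1},{"dp":[0,0,0],"delta_rot":[0,0,0],"fingers":1}]'
python3 - <<'E'
from h import *
p,d,m=snap("wrist","w6");X=np.load("w6.npz")["X"];s=manip.sense()
w=np.hypot(X[...,0]-.5752,X[...,1]+.0087)
for n,lo,hi,r in(("boss",.133,.147,.034),("stud",.158,.170,.015)):
    q=X[(X[...,2]>lo)&(X[...,2]<hi)&(w<r)];print(n,len(q),cv2.minEnclosingCircle(q[:,:2].astype(np.float32)),np.median(q,0))
q=X[(X[...,2]>.114)&(X[...,2]<.130)&(w<.06)&(w>.032)];print("plate",np.median(q[:,2]),np.linalg.lstsq(np.c_[q[:,:2],np.ones(len(q))],q[:,2],rcond=None)[0])
go(.5254,-.3376,.25,50)
E
```

```text
t: 10.15
tcp_pos: [0.5761, -0.0085, 0.2962]
tool_rot: [0.777, 0.629, 0.002, 0.002]
force: [-0.9, 0.1, -0.5]
finger_gap: 1.0
gripper_force: 0.0
boss 4544 ((0.5751752853393555, -0.00982834491878748), 0.02798362821340561) [ 0.57566498 -0.00739464  0.13959333]
stud 316 ((0.574738085269928, -0.008623240515589714), 0.006553588900715113) [ 0.57495693 -0.00791216  0.16076952]
plate 0.12171032333698786 [0.00036375 0.00022985 0.1214845 ]
t 10.2 tcp [ 0.5751 -0.0083  0.2944] yaw 78.02 gap 0.999 F [-0.3  0.2 -0.5]
turn z units 0.0778  dp after turn [-0.5685  0.3471  0.0889] tilt [ 1.6e-03 -4.0e-04 -1.0e+00]
```

```bash
python3 -m crank '[{"dp":[0,0,0],"delta_rot":[0,0,0.0156],"fingers":1},{"dp":[0,0,0],"delta_rot":[0,0,0.0156],"fingers":1},{"dp":[0,0,0],"delta_rot":[0,0,0.0156],"fingers":1},{"dp":[0,0,0],"delta_rot":[0,0,0.0156],"fingers":1},{"dp":[0,0,0],"delta_rot":[0,0,0.0156],"fingers":1},{"dp":[0,0,0],"delta_rot":[0,0,0],"fingers":1}]'
python3 -m crank '[{"dp":[-0.06,0.037,0],"delta_rot":[0,0,0],"fingers":0.4},{"dp":[-0.06,0.037,0],"delta_rot":[0,0,0],"fingers":0.4},{"dp":[-0.06,0.037,0],"delta_rot":[0,0,0],"fingers":0.4},{"dp":[-0.06,0.037,0],"delta_rot":[0,0,0],"fingers":0.4},{"dp":[-0.06,0.037,0],"delta_rot":[0,0,0],"fingers":0.4},{"dp":[-0.06,0.037,0],"delta_rot":[0,0,0],"fingers":0.4},{"dp":[-0.06,0.037,0],"delta_rot":[0,0,0],"fingers":0.4},{"dp":[-0.06,0.037,0],"delta_rot":[0,0,0],"fingers":0.4},{"dp":[-0.06,0.037,0],"delta_rot":[0,0,0],"fingers":0.4},{"dp":[-0.02,0.012,0],"delta_rot":[0,0,0],"fingers":0.4},{"dp":[0,0,0],"delta_rot":[0,0,0],"fingers":0.4},{"dp":[0,0,0],"delta_rot":[0,0,0],"fingers":0.4}]'
cat > c.py <<'E'
from h import *
p,d,m=snap("wrist","w7");X=np.load("w7.npz")["X"]
w=np.hypot(X[...,0]-.5245,X[...,1]+.337)
q=X[(X[...,2]>.03)&(X[...,2]<.042)&(w<.03)];c=cv2.minEnclosingCircle(q[:,:2].astype(np.float32));print(len(q),c,q[:,2].mean(), "rgb",p[(X[...,2]>.03)&(X[...,2]<.042)&(w<.03)].mean(0))
go(*c[0],.15,50)
E
python3 c.py
```

```text
t: 10.7
tcp_pos: [0.5742, -0.0081, 0.2918]
tool_rot: [0.907, 0.421, -0.002, -0.001]
force: [0.3, -0.4, 0.1]
finger_gap: 1.003
gripper_force: 0.0
t: 11.7
tcp_pos: [0.5263, -0.3332, 0.2923]
tool_rot: [0.907, 0.422, -0.0, -0.002]
force: [0.8, 1.0, -0.3]
finger_gap: 0.699
gripper_force: 0.0
1195 ((0.5235262513160706, -0.33818984031677246), 0.018283845856785774) 0.03445077507592679 rgb [50.18661088 46.63849372 44.49288703]
t 11.75 tcp [ 0.5265 -0.3321  0.2925] yaw 50.0 gap 0.702 F [-0.4 -0.1 -0.6]
turn z units 0.0  dp after turn [-0.0134  0.0041  0.2849] tilt [-0.0017  0.0027 -1.    ]
```

```bash
python3 -m crank '[{"dp":[-0.0134,0.0041,0.04],"delta_rot":[0,0,0],"fingers":0.4},{"dp":[0,0,0.06],"delta_rot":[0,0,0],"fingers":0.4},{"dp":[0,0,0.06],"delta_rot":[0,0,0],"fingers":0.4},{"dp":[0,0,0.06],"delta_rot":[0,0,0],"fingers":0.4},{"dp":[0,0,0.05],"delta_rot":[0,0,0],"fingers":0.4},{"dp":[0,0,0],"delta_rot":[0,0,0],"fingers":0.4},{"dp":[0,0,0],"delta_rot":[0,0,0],"fingers":0.4},{"dp":[0,0,0],"delta_rot":[0,0,0],"fingers":0.4}]'
python3 c.py
```

```text
t: 12.42
tcp_pos: [0.5252, -0.3393, 0.1597]
tool_rot: [0.906, 0.423, 0.0, 0.001]
force: [0.3, 0.0, 1.4]
finger_gap: 0.7
gripper_force: 0.0
3094 ((0.5235426425933838, -0.33851125836372375), 0.018353333696722984) 0.034438179713946984 rgb [46.6092437  43.50452489 42.03781513]
t 12.47 tcp [ 0.5254 -0.3399  0.1604] yaw 50.02 gap 0.697 F [0.3 0.6 0.6]
turn z units 0.0001  dp after turn [-0.0002 -0.0047  0.0208] tilt [ 0.0026 -0.0022 -1.    ]
```

```bash
python3 -m crank '[{"dp":[0,-0.0047,0],"delta_rot":[0,0,0],"fingers":0.4},{"dp":[0,0,0.04],"delta_rot":[0,0,0],"fingers":0.4},{"dp":[0,0,0.05],"delta_rot":[0,0,0],"fingers":0.4},{"dp":[0,0,0.04],"delta_rot":[0,0,0],"fingers":0.4},{"dp":[0,0,0.03],"delta_rot":[0,0,0],"fingers":0.4},{"dp":[0,0,0],"delta_rot":[0,0,0],"fingers":0.4},{"dp":[0,0,0],"delta_rot":[0,0,0],"fingers":0.4}]'
python3 -c 'from h import *;go(.5235,-.3385,.08,50)'
```

```text
t: 13.05
tcp_pos: [0.5225, -0.3387, 0.0791]
tool_rot: [0.907, 0.422, 0.0, 0.0]
force: [0.2, -0.4, 0.0]
finger_gap: 0.701
gripper_force: 0.0
t 13.05 tcp [ 0.5225 -0.3387  0.0791] yaw 49.94 gap 0.701 F [ 0.2 -0.4  0. ]
turn z units -0.0002  dp after turn [ 0.0015  0.0013 -0.0018] tilt [ 3.e-04 -2.e-04 -1.e+00]
```

```bash
python3 -m crank '[{"dp":[0.0012,0.001,0],"delta_rot":[0,0,0],"fingers":0.2},{"dp":[0,0,0],"delta_rot":[0,0,0],"fingers":-1},{"dp":[0,0,0],"delta_rot":[0,0,0],"fingers":-1},{"dp":[0,0,0],"delta_rot":[0,0,0],"fingers":-1},{"dp":[0,0,0],"delta_rot":[0,0,0],"fingers":-1},{"dp":[0,0,0],"delta_rot":[0,0,0],"fingers":-1},{"dp":[0,0,0],"delta_rot":[0,0,0],"fingers":-1}]' 100
python3 -c 'from h import *;go(.5235,-.3385,.08,50)'
```

```text
t: 13.63
tcp_pos: [0.524, -0.3391, 0.0808]
tool_rot: [0.906, 0.422, 0.001, 0.002]
force: [-1.4, 0.2, 5.9]
finger_gap: 0.399
gripper_force: 99.0
t 13.63 tcp [ 0.524  -0.3391  0.0808] yaw 49.95 gap 0.399 F [-1.4  0.2  5.9]
turn z units -0.0001  dp after turn [ 0.0003 -0.0016  0.0016] tilt [ 0.0026 -0.0025 -1.    ]
```

```bash
python3 -m crank '[{"dp":[0,0,-0.02],"delta_rot":[0,0,0],"fingers":-1},{"dp":[0,0,-0.05],"delta_rot":[0,0,0],"fingers":-1},{"dp":[0,0,-0.07],"delta_rot":[0,0,0],"fingers":-1},{"dp":[0,0,-0.07],"delta_rot":[0,0,0],"fingers":-1},{"dp":[0,0,-0.07],"delta_rot":[0,0,0],"fingers":-1},{"dp":[0,0,-0.07],"delta_rot":[0,0,0],"fingers":-1},{"dp":[0,0,-0.06],"delta_rot":[0,0,0],"fingers":-1},{"dp":[0,0,-0.02],"delta_rot":[0,0,0],"fingers":-1},{"dp":[0,0,0],"delta_rot":[0,0,0],"fingers":-1}]'
python3 -m crank '[{"dp":[0.03,-0.018,0],"delta_rot":[0,0,0],"fingers":-1},{"dp":[0.06,-0.0365,0],"delta_rot":[0,0,0],"fingers":-1},{"dp":[0.06,-0.0365,0],"delta_rot":[0,0,0],"fingers":-1},{"dp":[0.06,-0.0365,0],"delta_rot":[0,0,0],"fingers":-1},{"dp":[0.06,-0.0365,0],"delta_rot":[0,0,0],"fingers":-1},{"dp":[0.06,-0.0365,0],"delta_rot":[0,0,0],"fingers":-1},{"dp":[0.06,-0.0365,0],"delta_rot":[0,0,0],"fingers":-1},{"dp":[0.06,-0.0365,0],"delta_rot":[0,0,0],"fingers":-1},{"dp":[0.06,-0.0365,0],"delta_rot":[0,0,0],"fingers":-1},{"dp":[0.045,-0.027,0],"delta_rot":[0,0,0],"fingers":-1},{"dp":[0.015,-0.01,0],"delta_rot":[0,0,0],"fingers":-1}]'
python3 -m crank '[{"dp":[0,0,0],"delta_rot":[0,0,0],"fingers":-1},{"dp":[0,0,0],"delta_rot":[0,0,0],"fingers":-1},{"dp":[0,0,0],"delta_rot":[0,0,0],"fingers":-1}]'
python3 - <<'E'
from h import *
go(.575,-.0086,.25,50)
s=manip.sense();p,d,m=snap("wrist","w8");X=np.load("w8.npz")["X"];t=s["tcp_pos"];M=R.from_quat(s["tool_rot"]).as_matrix()
y=(X-t)@M; w=np.hypot(y[...,0],y[...,1])
k=(w<.025)&(y[...,2]>.035)&(y[...,2]<.055)&(np.abs(y[...,1])<.0165)&(d>0); q=y[k]; print(len(q),np.median(q,0))
for yy in(-.01,-.005,0,.005,.01):
    r=q[np.abs(q[:,1]-yy)<.001];print(yy,r[:,0].min(),r[:,0].max(),np.median(r[:,2]))
E
```

```text
t: 14.38
tcp_pos: [0.5242, -0.3393, 0.298]
tool_rot: [0.906, 0.422, 0.002, 0.004]
force: [0.6, -0.6, -0.3]
finger_gap: 0.399
gripper_force: 99.6
t: 15.3
tcp_pos: [0.5719, -0.0036, 0.2907]
tool_rot: [0.906, 0.424, -0.002, -0.003]
force: [-0.3, 0.2, -0.8]
finger_gap: 0.401
gripper_force: 99.6
t: 15.55
tcp_pos: [0.5732, -0.0095, 0.2924]
tool_rot: [0.907, 0.422, -0.001, -0.0]
force: [0.2, -0.7, 0.1]
finger_gap: 0.398
gripper_force: 99.6
t 15.55 tcp [ 0.5732 -0.0095  0.2924] yaw 49.89 gap 0.398 F [ 0.2 -0.7  0.1]
turn z units -0.0003  dp after turn [0.0038 0.0017 0.0848] tilt [-2.2e-03 -2.0e-04 -1.0e+00]
7631 [0.00330087 0.00011509 0.0462948 ]
-0.01 -0.01444967332634792 0.015895250806429926 0.04626165502172713
-0.005 -0.016604992745266396 0.017898463509846578 0.04623669693870886
0 -0.018006418748296785 0.01879245736032296 0.04620336873931088
0.005 -0.0170391326635518 0.01803787725517537 0.04623986120519176
0.01 -0.015371384802056045 0.016308158388208743 0.04628030168110032
```

```bash
python3 -m crank '[{"dp":[0.0024,0.0016,0.02],"delta_rot":[0,0,0],"fingers":-1},{"dp":[0,0,0.03],"delta_rot":[0,0,0],"fingers":-1},{"dp":[0,0,0.025],"delta_rot":[0,0,0],"fingers":-1},{"dp":[0,0,0.012],"delta_rot":[0,0,0],"fingers":-1},{"dp":[0,0,0],"delta_rot":[0,0,0],"fingers":-1},{"dp":[0,0,0],"delta_rot":[0,0,0],"fingers":-1},{"dp":[0,0,0],"delta_rot":[0,0,0],"fingers":-1},{"dp":[0,0,0],"delta_rot":[0,0,0],"fingers":-1}]' 120
for i in 1 2 3; do python3 -m crank '[{"dp":[0,0,0],"delta_rot":[0,0,0],"fingers":-1},{"dp":[0,0,0],"delta_rot":[0,0,0],"fingers":-1}]' | grep tcp; done
python3 -c 'from h import *;go(.5746,-.0091,.24,50)'
```

```text
t: 16.27
tcp_pos: [0.5757, -0.0085, 0.2507]
tool_rot: [0.907, 0.422, 0.001, 0.001]
force: [-0.1, 0.8, -1.1]
finger_gap: 0.392
gripper_force: 119.4
tcp_pos: [0.5754, -0.0082, 0.2505]
tcp_pos: [0.5752, -0.0081, 0.2502]
tcp_pos: [0.5752, -0.0082, 0.25]
t 16.77 tcp [ 0.5752 -0.0082  0.25  ] yaw 49.94 gap 0.392 F [ 0.8  0.6 -0.8]
turn z units -0.0002  dp after turn [-0.0022  0.0003  0.02  ] tilt [ 1.e-04 -0.e+00 -1.e+00]
```

```bash
python3 -m crank '[{"dp":[-0.0022,0,0],"delta_rot":[0,0,0],"fingers":-1},{"dp":[0,0,0.008],"delta_rot":[0,0,0],"fingers":-1},{"dp":[0,0,0.008],"delta_rot":[0,0,0],"fingers":-1},{"dp":[0,0,0.006],"delta_rot":[0,0,0],"fingers":-1},{"dp":[0,0,0],"delta_rot":[0,0,0],"fingers":-1},{"dp":[0,0,0],"delta_rot":[0,0,0],"fingers":-1}]'
python3 -m crank '[{"dp":[0,0,0.004],"delta_rot":[0,0,0],"fingers":-1},{"dp":[0,0,0.004],"delta_rot":[0,0,0],"fingers":-1},{"dp":[0,0,0],"delta_rot":[0,0,0],"fingers":-1},{"dp":[0,0,0],"delta_rot":[0,0,0],"fingers":-1}]'
```

```text
t: 17.27
tcp_pos: [0.5742, -0.009, 0.2384]
tool_rot: [0.907, 0.422, -0.0, -0.0]
force: [-0.5, -0.9, -0.6]
finger_gap: 0.388
gripper_force: 119.4
t: 17.6
tcp_pos: [0.5744, -0.009, 0.2348]
tool_rot: [0.907, 0.422, -0.0, -0.0]
force: [0.1, 0.9, -0.1]
finger_gap: 0.393
gripper_force: 119.4
```

```bash
for i in 1 2 3 4; do python3 -m crank '[{"dp":[0,0,0.002],"delta_rot":[0,0,0],"fingers":-1},{"dp":[0,0,0.002],"delta_rot":[0,0,0],"fingers":-1},{"dp":[0,0,0],"delta_rot":[0,0,0],"fingers":-1}]' | egrep 'tcp|^force'; done
```

```text
tcp_pos: [0.5744, -0.009, 0.2328]
force: [0.4, -0.6, -0.7]
tcp_pos: [0.5744, -0.009, 0.2308]
force: [0.4, 0.0, -1.9]
tcp_pos: [0.5748, -0.009, 0.2299]
force: [-0.1, 0.8, 5.4]
tcp_pos: [0.575, -0.009, 0.2293]
force: [-2.5, 1.7, 12.7]
```

```bash
for i in 1 2 3; do python3 -m crank '[{"dp":[0,0,0.002],"delta_rot":[0,0,0],"fingers":-1},{"dp":[0,0,0.002],"delta_rot":[0,0,0],"fingers":-1},{"dp":[0,0,0],"delta_rot":[0,0,0],"fingers":-1}]' | egrep 'tcp|^force|gap'; done
```

```text
tcp_pos: [0.5746, -0.0089, 0.227]
force: [-2.6, 0.1, 4.7]
finger_gap: 0.394
tcp_pos: [0.5744, -0.009, 0.2223]
force: [1.4, -0.0, -4.3]
finger_gap: 0.389
tcp_pos: [0.5743, -0.0091, 0.2209]
force: [-1.3, -0.2, 2.2]
finger_gap: 0.389
```

```bash
for i in 1 2 3; do python3 -m crank '[{"dp":[0,0,0.002],"delta_rot":[0,0,0],"fingers":-1},{"dp":[0,0,0.002],"delta_rot":[0,0,0],"fingers":-1},{"dp":[0,0,0],"delta_rot":[0,0,0],"fingers":-1}]' | egrep 'tcp|^force|gap'; done
```

```text
tcp_pos: [0.5743, -0.0091, 0.2209]
force: [-4.9, 0.3, 12.2]
finger_gap: 0.39
tcp_pos: [0.5743, -0.009, 0.2208]
force: [-8.2, 0.4, 23.5]
finger_gap: 0.387
tcp_pos: [0.5743, -0.009, 0.2207]
force: [-11.9, 1.4, 35.4]
finger_gap: 0.393
```

```bash
python3 -m crank '[{"dp":[0,0,-0.0005],"delta_rot":[0,0,0],"fingers":-1},{"dp":[0,0,0],"delta_rot":[0,0,0],"fingers":-1},{"dp":[0,0,0],"delta_rot":[0,0,0],"fingers":-1}]'
python3 - <<'E'
from h import *
s=manip.sense();p,d,m=snap("wrist","w9");X=np.load("w9.npz")["X"];t=s["tcp_pos"];M=R.from_quat(s["tool_rot"]).as_matrix()
y=(X-t)@M;k=(np.hypot(y[...,0],y[...,1])<.015)&(y[...,2]>.03)&(y[...,2]<.06)&(d>0);print("cap top z",np.median(X[k][:,2]),np.median(y[k][:,2]))
w=np.hypot(X[...,0]-.575,X[...,1]+.0087);k=(w>.035)&(w<.065)&(abs(X[...,2]-.122)<.006);print("plate",np.median(X[k][:,2]))
E
```

```text
t: 20.35
tcp_pos: [0.5742, -0.009, 0.2207]
tool_rot: [0.906, 0.422, 0.001, 0.001]
force: [-9.5, 1.0, 33.5]
finger_gap: 0.39
gripper_force: 124.2
cap top z 0.17463999786642637 0.046099825862623525
plate 0.12169077247342983
```

The cap top is at 0.1746 m (home is 0.175), it has not slipped in the grip, and the push is steady at about 33 N.

```bash
python3 -c 'from h import *;print(manip.sign_off())'
```

```text
the job is handed in; nothing more can be done
None
```

The job is handed in: the bat sits flat on the wheel head over both pins and the stud, and the cap is clicked fully home with the gripper still holding it and pushing down at about 33 N.

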